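# Pin the microscope stage and lift off the specimen plate

## Robot

A 6-joint arm with a two-finger parallel gripper is mounted at the origin on the work surface. World frame = base frame: x ahead of the robot, y to its left, z up, the work surface at z = 0. Lengths are in m, angles in rad, forces in N, time in s.
With the tool pointing down it reaches from about 0.325 to 0.875 m from the base axis. Payload 4.4 kg.
Tool frame: the origin (TCP) lies at the very end of the fingers, on their centre line; the grasp point (between the pads) lies 19 mm behind it (manip.grasp_offset is the z of the grasp point in the tool frame, in m); z points along the fingers, y is the line along which they close (so a half turn about z gives the same grasp; the last joint's range is limited). The gripper opens to 85 mm and grips with 20 to 120 N. Pads are 22 mm wide; open, the fingers measure 114 mm over their backs; the gripper's body (76 mm by 85 mm) begins 54 mm behind the grasp point. The pads swing forward as they close: fully open they stand 13 mm farther back than shut.
Start: joints at [-1.48, 0.207, 1.542, -0, 1.393, -0.15], TCP at [0.137, -0.558, 0.231] pointing down, gripper open.
Joint ranges: [-2.73, 2.73], [-0.86, 2.22], [0.23, 2.46], [-1.11, 4.25], [0.08, 2.63], [-2.82, 2.82]. Speed limits (rad/s): [2.79, 2.79, 3.14, 3.14, 3.14, 3.14].

## Interface

Orientations are given as [roll, pitch, yaw] about the fixed x, y, z axes, in that order (R = Rz(yaw) Ry(pitch) Rx(roll)).
In Python, from rig import monitor, imaging, manip gives the robot as it stands.
- The arm moves only by the tool carry_out, never from a script. Its argument "series" is one flat list of numbers, 4 for each row, row after row: the shift along the tool's x, y, z in cm, then the turn about the tool's z in rad. A call has 1 to 5 rows; each row is the pose to reach, as a shift and turn from the pose commanded when the call began, along the tool's axes at that moment; what a row does not reach only later rows make up. A row lasts 1/12 s, in which the tool goes at most 41.7 mm and 7.16 degrees, less where a joint would pass 70% of its speed; a pose out of reach is approached as far as the arm can. A call with a gripper value outside its range is refused whole. "fingers" is the opening, from -1 (shut) to 1 (fully open), set as the call begins (left out, the last holds). The fingers move at their own pace and stop on an object; "force" is the grip in N (left out, the last holds). Time passes only in rows, so rows that repeat a pose let the fingers close. It gives the time, the measured TCP pose, the force, the opening and the grip force at its end, in the units of the state.
- monitor.read_state(): the state, without advancing time (a new reading comes with each control period).
- imaging.capture(name): name is "side" or "top" or "wrist"; returns a dict with "img" (480x640x3 uint8, red, green, blue), "intrinsics" (3x3 intrinsics, pixels), "origin" and "attitude" of the camera in the world. Camera axes: x right, y up, looking along -z (the intrinsics and any distortion apply to the point x, -y, -z); pixel columns grow to the right and rows downward; lengths in m; the calibration is good to about 2 mm. A picture is of the moment at which its call begins. There is no depth.
- manip.close_job(): hands the job in; it is judged then, once.
The state is a dict: "time_s": time; "joints": joint angles; "qvel": joint speeds; "effort": joint torques, N m; "eef_pos": TCP position; "tcp_rot": TCP orientation; "wrist_force": force on the tool from outside, world axes, zero at the start; "wrist_torque": the same for the moment, N m; "grip_width": finger opening in m; "grip_force": force on a finger pad.
Only numpy, scipy, OpenCV 4.12 (cv2) and the standard library are available. Lean on these libraries where they do the work, as an engineer would, in place of code of your own. Each camera call takes 0.05 s, during which the arm holds its last target. There are 200 camera calls.

## Task

Change-over of the microscope stage: first take the red-headed tapered pin from its wooden block and push it fully home, collar down, through the hole of the black sliding carriage into the offset hole of the bed beneath, so that the carriage is drawn into line. Then take the specimen plate by its orange handle, lift it straight up until it is clear of the two dowels, keeping it level all the way, and lay it gently (lower it, do not drop it) flat on the middle of the blue mat, long sides along the mat's long sides; let go of it and leave the pin in. Leave the amber jar, the objective lens and the grey slide box where they are.

Things in the scene. Friction and masses are not known exactly. Their poses are not given: they have to be found in the camera images.
- pin_center (a point): Point on the axis of the loose, upright tapered steel pin, half-way up its 90 mm (45 mm above the tip); z up. From the tip: taper 5 to 14 mm diameter over 26 mm, 14 mm shank up to 50 mm, collar 26 mm diameter from 50 to 54 mm, red cylindrical head 20 mm diameter from 54 to 90 mm (grip the head, e.g. 32 mm above this point). About 0.12 kg. Starts standing in the wooden block.
- pin_block: Fixed wooden block 56 x 56 mm, 62 mm high, with a loose 17 mm upright through hole in the middle that holds the pin; the pin's collar rests on the block's top. Origin: centre of its underside. It and the mat may swap sides of the stage.
- lower_hole (a point): Centre of the mouth of the 15.2 mm pin hole in the fixed aluminium bed of the stage stand, 80 mm above the table, in the plane between bed and carriage. The hole goes through the 22 mm thick bed. Axes: z up, x along the carriage's sliding direction, y along the bed's length. Under it: bed 110 x 200 mm on two white uprights.
- upper_hole (a point): Centre of the mouth of the 15.2 mm through hole in the top face of the 12 mm thick black carriage, 92 mm above the table, between two yellow marks; axes as lower_hole. At the start it lies 3.2 to 4.6 mm off the lower hole, towards +x of these axes. With the pin home its collar rests on this face, so the pin's half-way point is 5 mm below this point.
- seat (a point): Middle of the carriage's top face (100 mm in x, 184 mm in y), half-way between two dowels 10 mm in diameter at y = -46 and +46 mm, standing 30 mm above this face; axes as lower_hole. Pin hole at y = +92 mm. The carriage slides only along x (up to 8 mm either way from its start), with about 2.5 N friction, stays where it is left and cannot lift.
- plate_grip (a point): Centre of the orange handle bar of the specimen plate; axes: z up, y along the bar and the plate's long side. Bar 14 mm wide (x), 70 mm long (y), 14 mm high, on two 10 mm posts at y = -29 and +29 mm, free underneath between them. Its centre is 40 mm above the plate's underside, 30 mm above its top face.
- plate: Loose specimen plate, dark grey, 84 mm (x) by 120 mm (y), 10 mm thick, 0.25 to 0.5 kg, two glass slides fixed on it, two 11.5 mm holes over the dowels. Origin: centre of its underside; axes as plate_grip. Starts seated on the carriage.
- mat_top (a point): Centre of the top face of the fixed blue mat, 140 mm (x) by 180 mm (y), 4 mm thick; z up, y along its long side.
- jar_center (a point): Amber glass jar with white cap, 56 mm diameter, 75 mm high, half-way up. Leave alone.
- objective_center (a point): Steel objective lens with a yellow band, standing, 32 mm diameter, 48 mm high, half-way up. Leave alone.
- slide_box_center (a point): Open grey slide box 85 x 85 mm, 35 mm high, half-way up. Leave alone.
Mind the look-alikes: they are no part of the job. What is shaped like the plate but pink, purple or turquoise is not meant.

How it is judged:
By the outcome, as a careful person would: the job done as asked, in the order asked, and still so for the second after the job is handed in, with the robot touching nothing.
It also fails if it takes over 61 s, if anything falls off the work surface, if the arm or the gripper's body presses on something with over 40 N, if the wrist force passes 120 N, or if a joint passes its speed limit or range.

## Working session

There is one attempt and no reset: what is moved stays moved. The work goes in short steps, Python scripts to look and compute and a tool call to move; the robot and the scene stay as the last step left them, time stands still between calls to the robot, and variables do not carry over. Pictures are saved under pics/ and viewed, at most 10 in all, crops included, and the job is handed in when it is done.

Besides the shell and the picture viewer there is one more tool, called after ">>>" as name(argument=value, ...), one argument or row to a line, values as JSON. carry_out: Moves the arm, as the interface text tells. Its arguments: {"type":"object","properties":{"series":{"type":"array","items":{"type":"number"}},"fingers":{"type":"number"},"force":{"type":"number"}},"required":["series"]}

```bash
mkdir -p pics; ls
python3 - <<'E'
from rig import monitor, imaging, manip
import cv2,numpy as np,pickle
d={}
for n in ("top","side"):
    c=imaging.capture(n); d[n]=c; cv2.imwrite(f"pics/{n}0.png",c["img"][:,:,::-1])
    print(n,c.keys(),c["intrinsics"],c["origin"],c["attitude"],[ (k,v) for k,v in c.items() if k not in("img","intrinsics","origin","attitude")])
pickle.dump(d,open("c0.pkl","wb"))
print(monitor.read_state(),manip.grasp_offset)
E
```

```text
pics
top dict_keys(['img', 'intrinsics', 'origin', 'attitude']) [[494.64390121   0.         324.82572194]
 [  0.         494.64390121 248.3605643 ]
 [  0.           0.           1.        ]] [0.45233829 0.05092895 1.14418145] [ 0.10456576  0.01039401 -1.58185468] []
side dict_keys(['img', 'intrinsics', 'origin', 'attitude']) [[536.3481947    0.         316.07193657]
 [  0.         536.3481947  236.702129  ]
 [  0.           0.           1.        ]] [0.11293121 0.48865142 0.87483672] [ 0.69596604 -0.01000677 -2.3209545 ] []
{'time_s': 0.1, 'joints': array([-1.48047738e+00,  2.07352050e-01,  1.54286477e+00,  4.36078700e-06,
        1.39349187e+00, -1.50525588e-01]), 'qvel': array([ 0.0005478 , -0.00101785, -0.00322723,  0.00024765,  0.00107284,
       -0.00079565]), 'effort': array([-9.33171686e-04, -3.84092295e+01, -2.92548609e+01, -3.71718224e-04,
        4.87437006e-03,  1.55967314e-05]), 'eef_pos': array([ 0.1370624 , -0.5576996 ,  0.23020661]), 'tcp_rot': array([-3.13950119e+00, -3.21558271e-04,  2.40843422e-01]), 'wrist_force': array([ 0.27850104, -0.30741682,  0.25215881]), 'wrist_torque': array([0.00151035, 0.01775889, 0.02142897]), 'grip_force': 0.0, 'grip_width': 0.08517243470232182} -0.0187
```

View pics/top0.png

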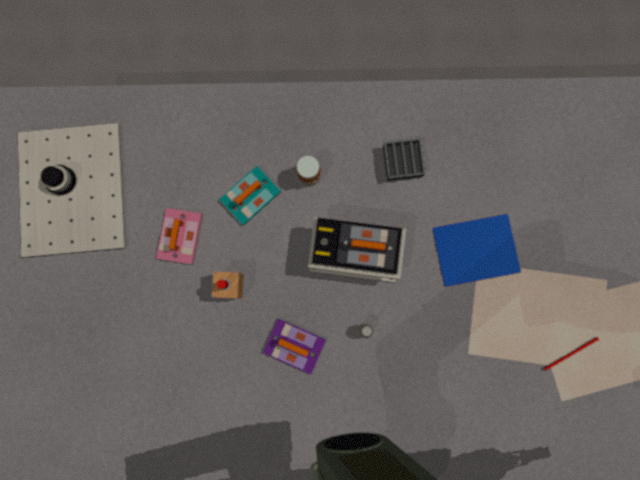

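View pics/side0.png

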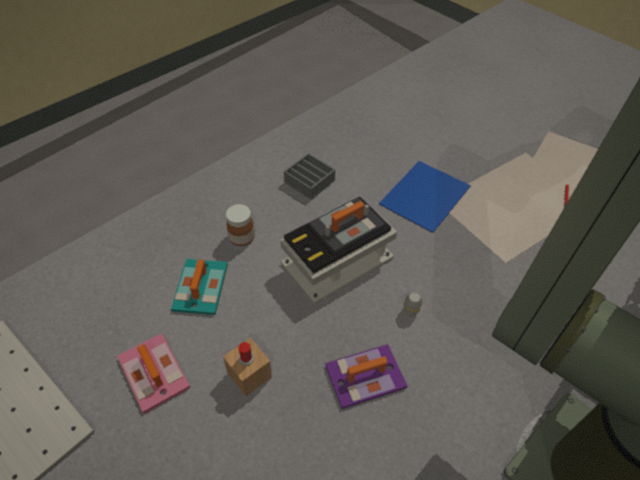

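The top view shows the red pin in its block at (222,285), the stage at (358,248) with its hole between the yellow marks at (323,231) and (323,254), and the mat at (477,250). The plate-shaped candidates are pink (178,236), turquoise (250,195), purple (295,346) and dark grey on the carriage (368,244). The dark grey one fits, because it is seated on the dowels. Next I'll measure positions and make one enlarged crop to confirm.

```bash
cat > h.py <<'E'
import cv2,numpy as np,pickle
from scipy.spatial.transform import Rotation as R
def ray(c,uv):
    p=cv2.undistortPoints(np.array([[uv]],float),c["intrinsics"],None)[0,0]
    return np.array(c["origin"]),R.from_euler("xyz",c["attitude"]).as_matrix()@np.array([p[0],-p[1],-1])
def onz(c,uv,z):
    o,d=ray(c,uv); return o+d*(z-o[2])/d[2]
def two(c1,u1,c2,u2):
    o1,d1=ray(c1,u1);o2,d2=ray(c2,u2)
    s=np.linalg.lstsq(np.c_[d1,-d2],o2-o1,rcond=None)[0]
    a,b=o1+s[0]*d1,o2+s[1]*d2
    return (a+b)/2,np.linalg.norm(a-b)
def mask(c,lo,hi,roi=None):
    m=cv2.inRange(cv2.cvtColor(c["img"],cv2.COLOR_RGB2HSV),np.array(lo),np.array(hi))
    if roi: z=np.zeros_like(m);x0,x1,y0,y1=roi;z[y0:y1,x0:x1]=m[y0:y1,x0:x1];m=z
    return m
def blobs(m,amin=12):
    cs,_=cv2.findContours(m,cv2.RETR_EXTERNAL,cv2.CHAIN_APPROX_NONE)
    out=[]
    for k in cs:
        z=np.zeros_like(m);cv2.drawContours(z,[k],-1,255,-1);mo=cv2.moments(z&m,True)
        if mo["m00"]>=amin: out.append((mo["m00"],(mo["m10"]/mo["m00"],mo["m01"]/mo["m00"]),k))
    return sorted(out,key=lambda b:-b[0])
RED=((0,170,90),(4,255,255));ORG=((5,150,100),(15,255,255));YEL=((20,110,100),(35,255,255));BLU=((105,150,60),(125,255,255))
def rect(b): return cv2.minAreaRect(b[2])
E
python3 - <<'E'
from h import *
np.set_printoptions(precision=4,suppress=True)
d=pickle.load(open("c0.pkl","rb"));t,s=d["top"],d["side"]
for n,c in d.items():
    for nm,q in (("red",RED),("org",ORG),("yel",YEL),("blu",BLU)):
        for b in blobs(mask(c,*q))[:7]: print(n,nm,b[0],np.round(b[1],1),np.round(rect(b)[1],1),round(rect(b)[2],1))
c=t["img"][205:295,300:420];cr=cv2.resize(c,None,fx=5,fy=5,interpolation=cv2.INTER_CUBIC)
cv2.imwrite("pics/crop1.png",cr[:,:,::-1])
E
```

```text
top red 137.0 [571.5 353. ] [ 2.4 60.5] 59.7
top red 61.0 [221.8 284. ] [9.5 7.9] 18.4
top org 222.0 [368.4 244.2] [34.2  6.6] 7.1
top org 210.0 [174.3 233.7] [10.3 30.2] 9.9
top org 179.0 [292.8 347.2] [30.9  6.3] 23.7
top org 175.0 [246.9 192. ] [ 6.  29.9] 48.2
top org 47.0 [363.5 257.6] [5. 9.] 90.0
top org 46.0 [366.5 233.5] [5. 8.] 90.0
top org 38.0 [189.5 235.5] [4.6 7.5] 14.0
top yel 47.0 [325.4 228.9] [13.3  3.2] 7.1
top yel 46.0 [322.4 252.8] [13.3  3.2] 7.1
top blu 4476.0 [475.8 249.8] [59.  77.1] 78.9
side red 95.0 [244.1 347.6] [10. 10.] 90.0
side red 31.0 [566.5 193.8] [16.  1.] 90.0
side org 345.0 [366.1 364.5] [13.5 39.6] 72.6
side org 282.0 [148.  361.1] [34.9  8. ] 63.4
side org 265.0 [195. 276.] [14.3 31.2] 15.9
side org 213.0 [347.  210.7] [ 7.2 34. ] 63.4
side org 67.0 [165.2 360.3] [8.9 7.2] 63.4
side org 65.0 [373.4 386.4] [ 6.5 10.4] 76.0
side org 46.0 [353.  231.5] [5.  9.1] 59.0
side yel 51.0 [314.7 255.9] [ 3.1 15.2] 63.4
side yel 47.0 [299.3 237.9] [ 2.7 14.8] 63.4
side blu 3265.0 [424.7 195.7] [70.1 57.3] 28.1
```

View pics/crop1.png

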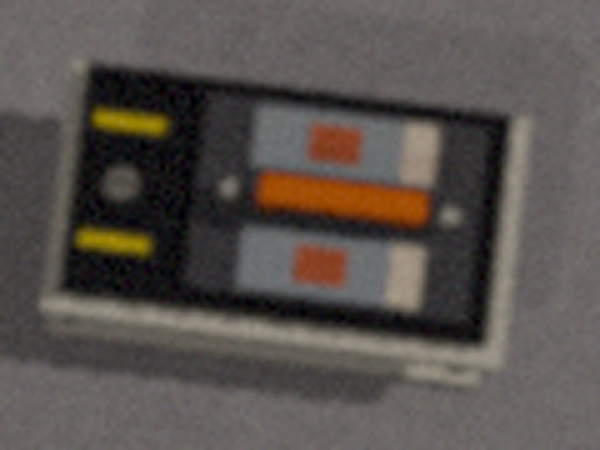

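The crop confirms the target: a dark grey plate on two dowels at about (229,186) and (451,216), with the orange bar between them. The pin hole is at crop (122,183), which is top-image pixel (324.4,241.6).

Run:
```python
from h import *
np.set_printoptions(precision=4,suppress=True)
d=pickle.load(open("c0.pkl","rb"));t,s=d["top"],d["side"]
def P(n,u,v,z): print(n,"tri",*two(t,u,s,v),"top",onz(t,u,z),"side",onz(s,v,z))
P("head",(221.8,284),(244.1,347.6),.096)
P("bar",(368.4,244.2),(347,210.7),.137)
P("yel1",(325.4,228.9),(299.3,237.9),.092)
P("yel2",(322.4,252.8),(314.7,255.9),.092)
P("mat",(475.8,249.8),(424.7,195.7),.004)
print("hole",onz(t,(324.4,241.6),.092))
def long(c,b,z):
    k=cv2.boxPoints(rect(b)); q=np.array([onz(c,p,z)[:2] for p in k]); e=[q[1]-q[0],q[2]-q[1]]
    l=[np.linalg.norm(v) for v in e]; v=e[int(np.argmax(l))]; return l,np.degrees(np.arctan2(v[1],v[0]))
print("bar",long(t,blobs(mask(t,*ORG))[0],.137),"matT",long(t,blobs(mask(t,*BLU))[0],.004))
a=onz(t,(324.4,241.6),.092)
# yellow centre line is along stage x
y1,y2=onz(t,(325.4,228.9),.092),onz(t,(322.4,252.8),.092);print("stage x dir",np.degrees(np.arctan2(*(y1-y2)[[1,0]])))
m=mask(s,*BLU);k=blobs(m)[0][2];ap=cv2.approxPolyDP(k,8,True)[:,0];q=np.array([onz(s,p,.004)[:2] for p in ap]);print("matS",q,np.linalg.norm(q-np.roll(q,1,0),axis=1),q.mean(0))
m=mask(t,*BLU);k=blobs(m)[0][2];ap=cv2.approxPolyDP(k,8,True)[:,0];q=np.array([onz(t,p,.004)[:2] for p in ap]);print("matT",q,np.linalg.norm(q-np.roll(q,1,0),axis=1),q.mean(0))
```

```text
head tri [0.4908 0.2817 0.0942] 0.0043337213709991815 top [0.4892 0.2798 0.096 ] side [0.4917 0.2836 0.096 ]
bar tri [ 0.568  -0.0282  0.1312] 0.004339923814971538 top [ 0.5656 -0.0291  0.137 ] side [ 0.5661 -0.0228  0.137 ]
yel1 tri [0.6064 0.0599 0.0886] 0.002722696795601943 top [0.6049 0.0589 0.092 ] side [0.6054 0.0625 0.092 ]
yel2 tri [0.5551 0.0671 0.0876] 0.003319136156892693 top [0.5534 0.0659 0.092 ] side [0.554  0.0704 0.092 ]
mat tri [ 0.567  -0.2901 -0.0089] 0.0029514672566281 top [ 0.5645 -0.2872  0.004 ] side [ 0.5615 -0.2778  0.004 ]
hole [0.5775 0.0614 0.092 ]
bar ([np.float64(0.013568713837602511), np.float64(0.07001823106118)], np.float64(-97.89371003247713)) matT ([np.float64(0.17966981023909623), np.float64(0.13644981831564826)], np.float64(-79.52274681987154))
stage x dir -7.728806196842697
matS [[ 0.6449 -0.3535]
 [ 0.6145 -0.1861]
 [ 0.4832 -0.2076]
 [ 0.514  -0.376 ]] [0.1328 0.1701 0.133  0.1712] [ 0.5641 -0.2808]
matT [[ 0.645  -0.3607]
 [ 0.6143 -0.1902]
 [ 0.4843 -0.2133]
 [ 0.5167 -0.3842]] [0.1304 0.1732 0.132  0.1739] [ 0.5651 -0.2871]
```

>>> carry_out(
  series=[3.3, -2.2, -0.4, 0, 6.6, -4.4, -0.8, 0, 9.9, -6.6, -1.2, 0, 13.2, -8.8, -1.6, 0, 16.5, -11, -2, 0],
)

```text
time_s: 0.52
eef_pos: [0.2718, -0.4104, 0.2509]
tcp_rot: [-3.141, 0.0, 0.24]
wrist_force: [1.0, -0.9, 0.0]
grip_width: 0.0856
grip_force: 0.0
```

>>> carry_out(
  series=[3.3, -2.2, -0.4, 0, 6.6, -4.4, -0.8, 0, 9.9, -6.6, -1.2, 0, 13.2, -8.8, -1.6, 0, 16.5, -11, -2, 0],
)

```text
time_s: 0.93
eef_pos: [0.4058, -0.2641, 0.2711]
tcp_rot: [-3.141, 0.0, 0.241]
wrist_force: [0.6, -0.8, 0.2]
grip_width: 0.0854
grip_force: 0.0
```

>>> carry_out(
  series=[0, 0, 0, -0.12, 0, 0, 0, -0.24, 0, 0, 0, -0.36, 0, 0, 0, -0.48, 0, 0, 0, -0.6],
)

```text
time_s: 1.35
eef_pos: [0.405, -0.2655, 0.2707]
tcp_rot: [-3.14, 0.0, 0.847]
wrist_force: [0.4, -0.3, 0.7]
grip_width: 0.0857
grip_force: 0.0
```

>>> carry_out(
  series=[0, 0, 0, -0.12, 0, 0, 0, -0.24, 0, 0, 0, -0.36, 0, 0, 0, -0.48, 0, 0, 0, -0.595],
)

```text
time_s: 1.77
eef_pos: [0.4048, -0.2658, 0.2707]
tcp_rot: [-3.141, -0.001, 1.442]
wrist_force: [0.7, -0.2, 0.2]
grip_width: 0.0854
grip_force: 0.0
```

```bash
cat >> h.py <<'E'
def st():
    from rig import monitor
    s=monitor.read_state(); T=R.from_euler("xyz",s["tcp_rot"]).as_matrix()
    print("t",round(s["time_s"],2),"pos",np.round(s["eef_pos"],4),"rot",np.round(s["tcp_rot"],4),"F",np.round(s["wrist_force"],1),"w",round(s["grip_width"],4),"gf",round(s["grip_force"],1),"q",np.round(s["joints"],2))
    return s,T
def go(p,yaw=None):
    s,T=st(); d=T.T@(np.array(p)-s["eef_pos"])*100
    print("tool shift cm",np.round(d,2),"rows",np.round(np.linalg.norm(d)/4.17,1), "turn",None if yaw is None else round(s["tcp_rot"][2]-yaw,4))
def cap(n,f=None):
    from rig import imaging
    c=imaging.capture(n)
    if f: cv2.imwrite(f"pics/{f}.png",c["img"][:,:,::-1]); pickle.dump(c,open(f"pics/{f}.pkl","wb"))
    return c
E
python3 - <<'E'
from h import *
c=cap("wrist"); s,T=st()
print(c["intrinsics"][0],c["intrinsics"][1],"cam in tool",T.T@(c["origin"]-s["eef_pos"]),"\n",T.T@R.from_euler("xyz",c["attitude"]).as_matrix())
go([.5775,.0614,.28],1.435)
E
```

```text
t 1.82 pos [ 0.4048 -0.2658  0.2707] rot [-3.1406e+00 -7.0000e-04  1.4449e+00] F [ 0.  -0.5 -0.2] w 0.0858 gf 0.0 q [-0.76 -0.02  1.7  -0.    1.46 -0.63]
[386.06619835   0.         325.8722761 ] [  0.         386.06619835 240.76001131] cam in tool [ 0.06704836 -0.00099224 -0.14287838] 
 [[-2.56400665e-03  9.64197334e-01  2.65173390e-01]
 [ 9.99996385e-01  2.68703255e-03 -1.01187528e-04]
 [-8.10094275e-04  2.65172172e-01 -9.64200738e-01]]
t 1.82 pos [ 0.4048 -0.2658  0.2707] rot [-3.1406e+00 -7.0000e-04  1.4449e+00] F [ 0.  -0.5 -0.2] w 0.0858 gf 0.0 q [-0.76 -0.02  1.7  -0.    1.46 -0.63]
tool shift cm [34.63 13.02 -0.92] rows 8.9 turn 0.0099
```

>>> carry_out(
  series=[3.46, 1.3, 0, 0, 6.92, 2.6, 0, 0, 10.4, 3.9, 0, 0, 13.84, 5.2, 0, 0, 17.3, 6.5, 0, 0.01],
)

```text
time_s: 2.23
eef_pos: [0.4931, -0.1018, 0.2709]
tcp_rot: [-3.141, -0.0, 1.423]
wrist_force: [0.9, -0.1, 0.5]
grip_width: 0.0856
grip_force: 0.0
```

>>> carry_out(
  series=[3.46, 1.3, 1, 0, 6.92, 2.6, 2, 0, 10.4, 3.9, 3, 0, 13.84, 5.2, 4, 0, 16, 6, 4.5, 0],
)

```text
time_s: 2.65
eef_pos: [0.5753, 0.0496, 0.2242]
tcp_rot: [-3.139, -0.001, 1.426]
wrist_force: [-0.6, -0.4, -0.8]
grip_width: 0.0853
grip_force: 0.0
```

>>> carry_out(
  series=[0, 0, 0, 0, 0, 0, 0, 0],
)

```text
time_s: 2.82
eef_pos: [0.5748, 0.0474, 0.225]
tcp_rot: [-3.139, 0.001, 1.427]
wrist_force: [0.0, 0.2, 0.0]
grip_width: 0.0854
grip_force: 0.0
```

Run:
```python
from h import *
c=cap("wrist","w1"); st()
```

```text
t 2.87 pos [0.5749 0.0464 0.2257] rot [-3.1402e+00  7.0000e-04  1.4255e+00] F [-0.6 -0.5  0.2] w 0.085 gf 0.0 q [-0.07  0.22  1.54 -0.    1.38  0.08]
```

View pics/w1.png

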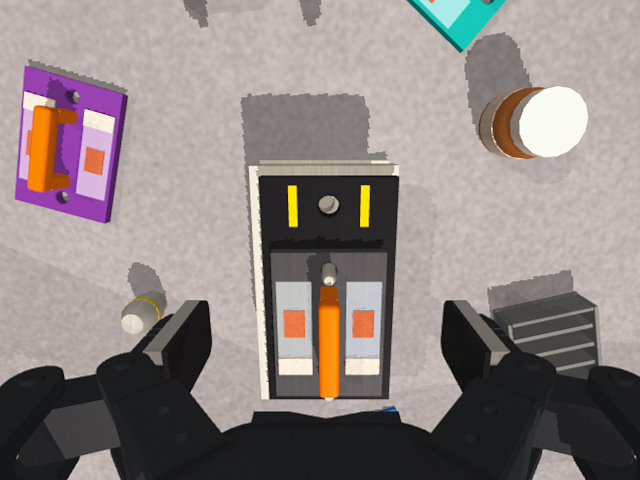

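The wrist view shows the stage clearly: the hole at (328,204) between the yellow marks at (292,206) and (364,206), and the bar at about (328,342).

Run:
```python
from h import *
np.set_printoptions(precision=4,suppress=True)
c=pickle.load(open("pics/w1.pkl","rb"))
cr=c["img"][180:230,288:368];cv2.imwrite("pics/crop2.png",cv2.resize(cr,None,fx=8,fy=8,interpolation=cv2.INTER_NEAREST)[:,:,::-1])
Y=[b for b in blobs(mask(c,*YEL)) if b[0]>100][:2]
y=[onz(c,b[1],.092) for b in Y];print("yel",[b[1] for b in Y],y,"mid",(y[0]+y[1])/2)
g=cv2.cvtColor(c["img"],cv2.COLOR_RGB2GRAY);z=np.zeros_like(g);z[188:220,312:345]=255
m=(((g>60)*255).astype(np.uint8))&z
for b in blobs(m): print("hole",b[0],b[1],cv2.minEnclosingCircle(b[2]),onz(c,b[1],.092))
b=[b for b in blobs(mask(c,*ORG,roi=(310,350,270,410)))][0];k=cv2.boxPoints(rect(b));print("bar",k,[onz(c,p,.139)[:2] for p in k])
```

```text
yel [(364.48877805486285, 205.4713216957606), (292.4235588972431, 205.71679197994987)] [array([0.6037, 0.0609, 0.092 ]), array([0.5521, 0.0682, 0.092 ])] mid [0.5779 0.0646 0.092 ]
hole 303.0 (328.3168316831683, 204.05280528052805) ((328.5, 204.0), 10.547611236572266) [0.578  0.0657 0.092 ]
bar [[318. 286.]
 [339. 286.]
 [339. 397.]
 [318. 397.]] [array([0.565 , 0.0227]), array([0.5782, 0.0208]), array([ 0.5672, -0.0608]), array([ 0.5528, -0.0587])]
```

View pics/crop2.png

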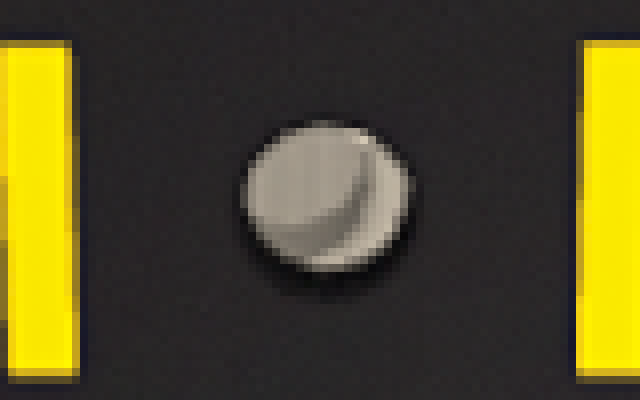

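Run:
```python
from h import *
np.set_printoptions(precision=4,suppress=True)
c=pickle.load(open("pics/w1.pkl","rb"))
sx=np.array([np.cos(np.radians(-8.05)),np.sin(np.radians(-8.05)),0])
e=onz(c,(334.9,203.2),.080);print("lower ctr",e-7.6e-3*sx, "upper(328.4,205.6)",onz(c,(328.4,205.6),.092), "off along x",(onz(c,(328.4,205.6),.092)-e)@sx+7.6e-3)
go([.4875,.263,.2357],1.430)
```

```text
lower ctr [0.5752 0.0646 0.08  ] upper(328.4,205.6) [0.5779 0.0646 0.092 ] off along x 0.0026483601761131117
t 2.87 pos [0.5749 0.0464 0.2257] rot [-3.1402  0.0007  1.4255] F [-0.6 -0.5  0.2] w 0.085 gf 0.0 q [-0.07  0.22  1.54 -0.    1.38  0.08]
tool shift cm [ 20.17 -11.78  -1.  ] rows 5.6 turn -0.0045
```

>>> carry_out(
  series=[3.36, -1.96, -0.2, 0, 6.72, -3.92, -0.4, 0, 10.08, -5.88, -0.6, 0, 13.44, -7.84, -0.8, 0, 16.8, -9.8, -1, 0],
)

```text
time_s: 3.28
eef_pos: [0.5021, 0.2263, 0.2371]
tcp_rot: [3.14, -0.0, 1.422]
wrist_force: [0.8, 0.5, -1.0]
grip_width: 0.0853
grip_force: 0.0
```

>>> carry_out(
  series=[3.36, -1.96, 0, 0, 3.36, -1.96, 0, 0, 3.36, -1.96, 0, 0, 3.36, -1.96, 0, 0],
)

```text
time_s: 3.62
eef_pos: [0.4884, 0.2615, 0.2367]
tcp_rot: [3.141, 0.001, 1.424]
wrist_force: [0.7, -0.2, -0.2]
grip_width: 0.0853
grip_force: 0.0
```

Run:
```python
from h import *
np.set_printoptions(precision=4,suppress=True)
c=cap("wrist","w2"); s,T=st()
for b in blobs(mask(c,(0,150,60),(4,255,255)))[:3]: print(b[0],b[1],rect(b),cv2.minEnclosingCircle(b[2]),onz(c,b[1],.102))
```

```text
t 3.67 pos [0.4887 0.2611 0.2366] rot [3.1408 0.0005 1.4233] F [0.5 0.4 0.3] w 0.0854 gf 0.0 q [ 0.33  0.16  1.59 -0.    1.4   0.48]
639.0 (323.2535211267606, 197.53521126760563) ((323.0, 197.0), (30.0, 26.0), 90.0) ((323.3033752441406, 197.17977905273438), 15.274399757385254) [0.4891 0.2846 0.102 ]
```

View pics/w2.png

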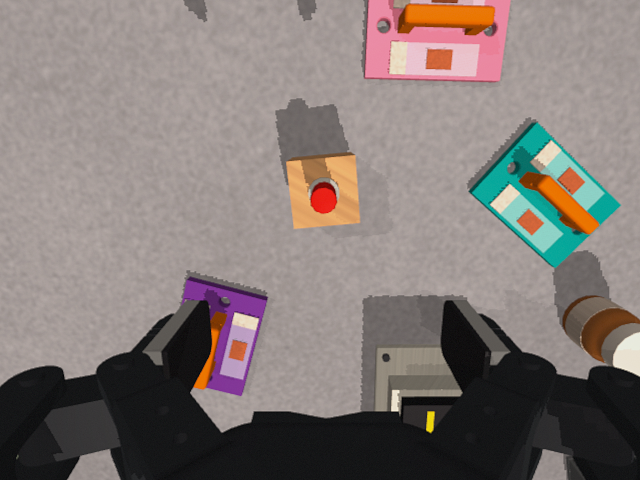

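>>> carry_out(
  series=[1.1, -0.15, 3.5, 0, 2.2, -0.3, 7, -0.007, 2.2, -0.3, 10, -0.007, 2.2, -0.3, 10, -0.007],
  fingers=0.1,
  force=60,
)

```text
time_s: 4.0
eef_pos: [0.4839, 0.2811, 0.1292]
tcp_rot: [-3.129, 0.007, 1.43]
wrist_force: [-2.4, -0.7, -1.1]
grip_width: 0.0471
grip_force: 0.0
```

>>> carry_out(
  series=[0, 0, 2.5, 0, 0, 0, 5, 0, 0, 0, 6.5, 0, 0, 0, 6.5, 0, 0, 0, 6.5, 0],
)

```text
time_s: 4.42
eef_pos: [0.4892, 0.2837, 0.072]
tcp_rot: [-3.142, 0.0, 1.431]
wrist_force: [0.2, 1.1, 0.3]
grip_width: 0.0473
grip_force: 0.0
```

Run:
```python
from h import *
np.set_printoptions(precision=4,suppress=True)
c=cap("wrist","w3"); s,T=st()
for b in blobs(mask(c,(0,150,60),(4,255,255)))[:3]: print(b[0],b[1],rect(b),onz(c,b[1],.102),T.T@(onz(c,b[1],.102)-s["eef_pos"]))
```

```text
t 4.47 pos [0.4901 0.2844 0.0731] rot [ 3.1393 -0.0011  1.4309] F [ 0.6 -0.2  0.4] w 0.0471 gf 0.0 q [ 0.37  0.37  1.7  -0.    1.08  0.51]
4166.0 (327.5139222275564, 330.192030724916) ((325.51995849609375, 329.1399841308594), (88.95404052734375, 56.70996856689453), 81.8698959350586) [0.4895 0.2897 0.102 ] [ 0.0052 -0.0013 -0.0289]
```

>>> carry_out(
  series=[0, 0, 0.2, 0, 0, 0, 0.2, 0, 0, 0, 0.2, 0, 0, 0, 0.2, 0, 0, 0, 0.2, 0],
  fingers=-1,
  force=60,
)

```text
time_s: 4.88
eef_pos: [0.4898, 0.2852, 0.0712]
tcp_rot: [3.138, -0.001, 1.433]
wrist_force: [1.0, -2.3, 6.1]
grip_width: 0.0181
grip_force: 58.5
```

>>> carry_out(
  series=[0, 0, 0, 0, 0, 0, 0, 0, 0, 0, 0, 0],
)

```text
time_s: 5.13
eef_pos: [0.4898, 0.2852, 0.0712]
tcp_rot: [3.138, -0.001, 1.433]
wrist_force: [0.8, -1.0, 6.5]
grip_width: 0.0189
grip_force: 58.5
```

Run:
```python
from h import *
c=cap("wrist","w4"); s,T=st()
```

```text
t 5.18 pos [0.4898 0.2852 0.0712] rot [ 3.1383e+00 -1.0000e-03  1.4331e+00] F [ 0.3 -2.1  5.8] w 0.0184 gf 58.5 q [ 0.38  0.37  1.7  -0.    1.07  0.51]
```

View pics/w4.png

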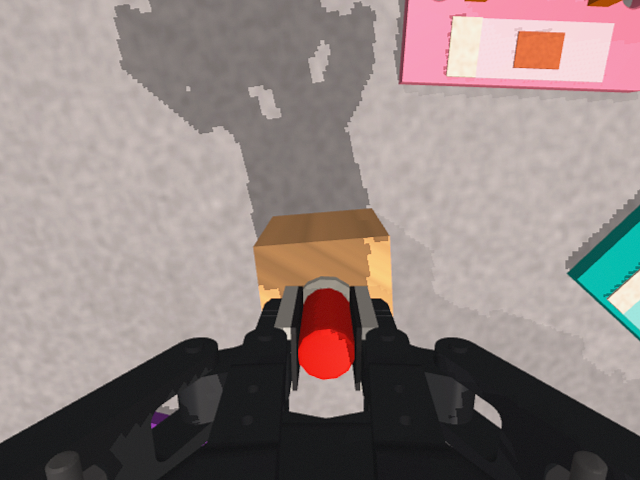

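The wrist view shows the pin's red head between the pads, centred at about (326,345), with the grip at 58 N. Next I'll lift it straight up.

>>> carry_out(
  series=[0, 0, -1.5, 0, 0, 0, -4.5, 0, 0, 0, -8.0, 0, 0, 0, -11.5, 0, 0, 0, -11.5, 0],
)

```text
time_s: 5.6
eef_pos: [0.493, 0.2872, 0.1928]
tcp_rot: [3.129, -0.008, 1.433]
wrist_force: [1.0, 0.9, -0.4]
grip_width: 0.0182
grip_force: 60.2
```

Run:
```python
from h import *
np.set_printoptions(precision=4,suppress=True)
c=cap("wrist","w5"); s,T=st()
b=blobs(mask(c,(0,150,60),(4,255,255)))[0]
x,y,w,h=cv2.boundingRect(b[2]);print(b[1],(x,y,w,h))
k=b[2][:,0];
# head-top disc: lower arc of blob
lo=k[k[:,1]>y+h-0.3*h]; (cx,cy),r=cv2.minEnclosingCircle(lo.astype(np.float32));print(cx,cy,r)
r=w/2; u=(x+w/2-.5,y+h-r*0.97)
zt=s["eef_pos"][2]+.0307
p=onz(c,u,zt);print(u,p,"pin in tool",T.T@(p-s["eef_pos"]))
go([.5745,.0650,.186],1.430)
```

```text
t 5.65 pos [0.4914 0.2865 0.1895] rot [ 3.1325 -0.0054  1.4331] F [-0.1 -0.6 -1.6] w 0.0182 gf 60.2 q [0.38 0.22 1.61 0.   1.3  0.51]
(325.98467703913246, 334.84700612918436) (298, 288, 57, 92)
326.0 357.0 28.28437042236328
(326.0, 352.355) [0.4911 0.2835 0.2202] pin in tool [-0.0029  0.0004 -0.0307]
t 5.65 pos [0.4914 0.2865 0.1895] rot [ 3.1325 -0.0054  1.4331] F [-0.1 -0.6 -1.6] w 0.0182 gf 60.2 q [0.38 0.22 1.61 0.   1.3  0.51]
tool shift cm [-20.8   11.27   0.34] rows 5.7 turn 0.0031
```

>>> carry_out(
  series=[-3, 1.6, 0, 0, -6.5, 3.5, 0, 0, -10, 5.5, 0, 0, -13.5, 7.4, 0, 0, -17, 9.3, 0, 0],
)

```text
time_s: 6.07
eef_pos: [0.5558, 0.1024, 0.1823]
tcp_rot: [-3.138, 0.0, 1.434]
wrist_force: [0.9, -0.1, -1.9]
grip_width: 0.0183
grip_force: 60.1
```

>>> carry_out(
  series=[-2, 1.1, 0, 0.003, -3.6, 2, 0, 0.003, -3.6, 2, 0, 0.003, -3.6, 2, 0, 0.003, -3.6, 2, 0, 0.003],
)

```text
time_s: 6.48
eef_pos: [0.5706, 0.0661, 0.1828]
tcp_rot: [-3.138, -0.0, 1.43]
wrist_force: [-0.3, -0.7, -1.2]
grip_width: 0.0179
grip_force: 60.1
```

Run:
```python
from h import *
st();go([.575,.067,.165],1.430)
```

```text
t 6.48 pos [0.5706 0.0661 0.1828] rot [-3.1384e+00 -4.0000e-04  1.4300e+00] F [-0.3 -0.7 -1.2] w 0.0179 gf 60.1 q [-0.04  0.25  1.59  0.    1.3   0.1 ]
t 6.48 pos [0.5706 0.0661 0.1828] rot [-3.1384e+00 -4.0000e-04  1.4300e+00] F [-0.3 -0.7 -1.2] w 0.0179 gf 60.1 q [-0.04  0.25  1.59  0.    1.3   0.1 ]
tool shift cm [0.15 0.43 1.78] rows 0.4 turn -0.0
```

>>> carry_out(
  series=[0.07, 0.2, 1, 0, 0.15, 0.43, 2.5, 0, 0.15, 0.43, 2.5, 0, 0.15, 0.43, 2.5, 0, 0.15, 0.43, 2.5, 0],
)

```text
time_s: 6.9
eef_pos: [0.576, 0.0671, 0.1591]
tcp_rot: [-3.141, -0.0, 1.431]
wrist_force: [0.1, 0.0, -0.9]
grip_width: 0.018
grip_force: 60.2
```

Run:
```python
from h import *
c=cap("wrist","w6"); st()
cv2.imwrite("pics/crop3.png",cv2.resize(c["img"][190:330,230:420],None,fx=4,fy=4,interpolation=cv2.INTER_CUBIC)[:,:,::-1])
```

```text
t 6.95 pos [0.5765 0.0669 0.1597] rot [ 3.1410e+00 -1.0000e-04  1.4308e+00] F [ 0.3 -0.7 -0.5] w 0.018 gf 60.2 q [-0.03  0.28  1.6   0.    1.26  0.11]
```

View pics/crop3.png

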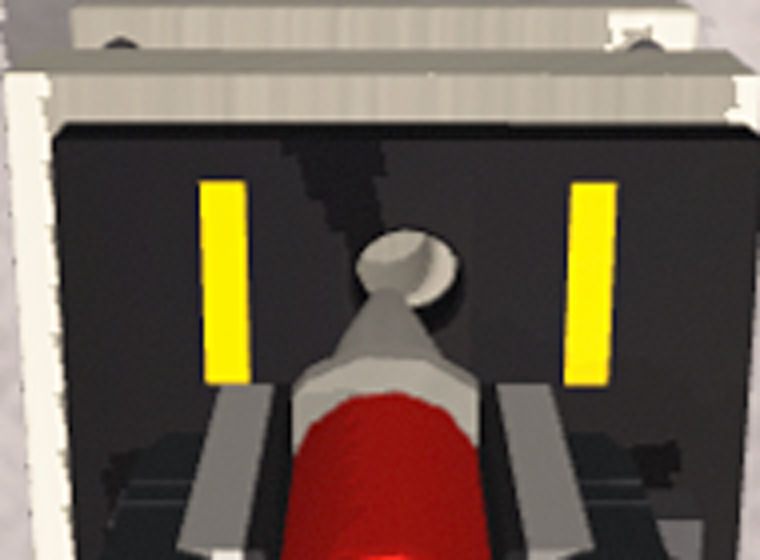

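The crop shows the tip at (385,291), the upper hole centred at about (407,278) and the lower hole's right rim at about x=435.

Run:
```python
from h import *
np.set_printoptions(precision=4,suppress=True)
c=pickle.load(open("pics/w6.pkl","rb"))
T=R.from_euler("xyz",[3.141,0,1.4308]).as_matrix(); p0=np.array([.5765,.0669,.1597])
f=lambda u,v,z:(T.T@(onz(c,(230+u/4-.4,190+v/4-.4),z)-p0))*1e3
Y=[b for b in blobs(mask(c,*YEL)) if b[0]>100][:2]
y=[T.T@(onz(c,b[1],.092)-p0)*1e3 for b in Y];print("yel",y,"mid",(y[0]+y[1])/2)
print("tip far edge",f(385,290,.101),"upper L,R,top",f(356,268,.092),f(459,268,.092),f(407,228,.092))
print("lower R",f(435,255,.080))
```

```text
yel [array([-2.2813, 27.7203, 67.7164]), array([ -2.0655, -24.4383,  67.6855])] mid [-2.1734  1.641  67.701 ]
tip far edge [-0.3111 -1.5758 58.6991] upper L,R,top [-0.0283 -5.7163 67.6966] [-0.0156  8.9769 67.7053] [ 5.9207  1.5309 67.7009]
lower R [-1.8028  5.9403 79.7035]
```

>>> carry_out(
  series=[0.07, 0, 0.5, 0, 0.07, 0, 1.0, 0, 0.07, 0, 1.5, 0, 0.07, 0, 2.0, 0, 0.07, 0, 2.0, 0],
)

```text
time_s: 7.37
eef_pos: [0.5759, 0.0669, 0.1379]
tcp_rot: [-3.14, 0.0, 1.43]
wrist_force: [0.8, -0.3, -1.2]
grip_width: 0.0182
grip_force: 60.2
```

>>> carry_out(
  series=[0, 0, 0.3, 0, 0, 0, 0.6, 0, 0, 0, 0.9, 0, 0, 0, 1.2, 0, 0, 0, 1.2, 0],
)

```text
time_s: 7.78
eef_pos: [0.5773, 0.0669, 0.1273]
tcp_rot: [3.14, -0.0, 1.43]
wrist_force: [2.2, -0.1, -2.3]
grip_width: 0.0183
grip_force: 60.2
```

>>> carry_out(
  series=[0, 0, 0.25, 0, 0, 0, 0.5, 0, 0, 0, 0.75, 0, 0, 0, 1.0, 0, 0, 0, 1.0, 0],
)

```text
time_s: 8.2
eef_pos: [0.5763, 0.067, 0.1168]
tcp_rot: [-3.141, -0.0, 1.43]
wrist_force: [3.2, 0.8, -0.1]
grip_width: 0.0187
grip_force: 60.3
```

>>> carry_out(
  series=[0, 0, 0.2, 0, 0, 0, 0.4, 0, 0, 0, 0.6, 0, 0, 0, 0.8, 0, 0, 0, 0.8, 0],
)

```text
time_s: 8.62
eef_pos: [0.576, 0.0671, 0.1087]
tcp_rot: [-3.141, -0.0, 1.43]
wrist_force: [1.2, 1.4, -1.0]
grip_width: 0.0181
grip_force: 60.3
```

>>> carry_out(
  series=[0, 0, 0.2, 0, 0, 0, 0.4, 0, 0, 0, 0.6, 0, 0, 0, 0.7, 0, 0, 0, 0.7, 0],
)

```text
time_s: 9.03
eef_pos: [0.576, 0.067, 0.1018]
tcp_rot: [-3.141, -0.0, 1.43]
wrist_force: [1.0, 1.0, -1.2]
grip_width: 0.0184
grip_force: 60.3
```

>>> carry_out(
  series=[0, 0, 0.1, 0, 0, 0, 0.15, 0, 0, 0, 0.15, 0],
)

```text
time_s: 9.28
eef_pos: [0.5762, 0.067, 0.1012]
tcp_rot: [-3.141, -0.0, 1.43]
wrist_force: [-1.6, 1.7, 3.8]
grip_width: 0.0183
grip_force: 60.7
```

>>> carry_out(
  series=[0, 0, 0.1, 0, 0, 0, 0.1, 0, 0, 0, 0.1, 0],
)

```text
time_s: 9.53
eef_pos: [0.5762, 0.067, 0.1011]
tcp_rot: [-3.141, 0.0, 1.43]
wrist_force: [-4.0, 1.1, 8.2]
grip_width: 0.0181
grip_force: 61.3
```

>>> carry_out(
  series=[0, 0, -0.15, 0, 0, 0, -0.15, 0, 0, 0, -0.15, 0, 0, 0, -0.15, 0],
  fingers=0.1,
)

```text
time_s: 9.87
eef_pos: [0.5762, 0.0667, 0.1008]
tcp_rot: [-3.141, 0.0, 1.43]
wrist_force: [0.0, -0.6, 0.3]
grip_width: 0.0466
grip_force: 0.0
```

>>> carry_out(
  series=[0, 0, -2, 0, 0, 0, -5, 0, 0, 0, -9, 0, -1, 0, -12, 0, -2, 0, -12, 0],
)

```text
time_s: 10.28
eef_pos: [0.5785, 0.0468, 0.2295]
tcp_rot: [3.127, -0.001, 1.431]
wrist_force: [0.5, 1.0, 1.2]
grip_width: 0.0473
grip_force: 0.0
```

>>> carry_out(
  series=[0, 0, 0, 0, 0, 0, 0, 0],
)

```text
time_s: 10.45
eef_pos: [0.5731, 0.0468, 0.2206]
tcp_rot: [-3.141, -0.0, 1.429]
wrist_force: [0.3, 0.8, -0.7]
grip_width: 0.0469
grip_force: 0.0
```

Run:
```python
from h import *
np.set_printoptions(precision=4,suppress=True)
c=cap("wrist","w7"); s,T=st()
for n,q,z in (("red",((0,150,60),(4,255,255)),.128),("yel",YEL,.092),("org",ORG,.139)):
  for b in [b for b in blobs(mask(c,*q)) if b[0]>100][:3]: print(n,b[0],np.round(b[1],1),np.round(rect(b),1) if 0 else rect(b),onz(c,b[1],z))
```

```text
t 10.5 pos [0.5725 0.0472 0.2195] rot [-3.1384 -0.0001  1.4292] F [-1.1 -0.8 -0. ] w 0.0471 gf 0.0 q [-0.07  0.22  1.55  0.    1.37  0.07]
red 982.0 [326.4 214.3] ((326.5, 214.0), (38.0, 31.0), 90.0) [0.5751 0.066  0.128 ]
yel 418.0 [364.  205.9] ((363.9808349609375, 205.99928283691406), (9.56984806060791, 42.353302001953125), 2.2025983333587646) [0.6015 0.061  0.092 ]
yel 416.0 [290.7 205.5] ((290.68280029296875, 205.99554443359375), (42.20695877075195, 9.65566349029541), 88.60282135009766) [0.5499 0.0686 0.092 ]
yel 126.0 [149.4 306.7] ((146.5407257080078, 308.47747802734375), (34.706504821777344, 17.04416275024414), 42.61406326293945) [0.4299 0.0066 0.092 ]
org 1390.0 [ 51.8 145.9] ((52.5, 147.5), (87.0, 43.0), 90.0) [0.4274 0.129  0.139 ]
org 1185.0 [513.1 122.8] ((519.62646484375, 120.15959167480469), (44.75814437866211, 71.9527816772461), 6.613461017608643) [0.6855 0.1049 0.139 ]
org 813.0 [325.9 325.2] ((327.5, 344.5), (113.0, 21.0), 90.0) [ 0.5649 -0.0034  0.139 ]
```

View pics/w7.png

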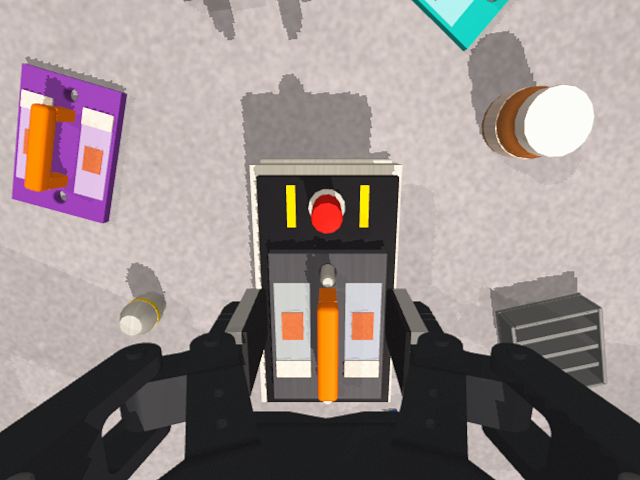

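The wrist view shows the pin home with its collar on the carriage face at (326,210). The carriage has shifted with the yellow marks centred on the pin, and the bar is at (327,344). Next is the handle.

>>> carry_out(
  series=[-3, 0.05, 0, 0, -6, 0.1, 1, 0, -7.3, 0.1, 3, 0, -7.3, 0.1, 4.5, 0, -7.3, 0.1, 4.5, 0],
)

```text
time_s: 10.92
eef_pos: [0.5601, -0.025, 0.1702]
tcp_rot: [-3.13, -0.001, 1.428]
wrist_force: [-1.0, 0.2, -0.4]
grip_width: 0.047
grip_force: 0.0
```

>>> carry_out(
  series=[0, 0, 0, 0, 0, 0, 0, 0],
)

```text
time_s: 11.08
eef_pos: [0.5642, -0.0246, 0.1758]
tcp_rot: [-3.14, -0.0, 1.431]
wrist_force: [-0.0, -0.0, 0.2]
grip_width: 0.0472
grip_force: 0.0
```

Run:
```python
from h import *
np.set_printoptions(precision=4,suppress=True)
c=cap("wrist","w8"); s,T=st()
for b in [b for b in blobs(mask(c,*ORG,roi=(270,380,200,480))) if b[0]>200][:3]:
  print(b[0],b[1],rect(b)); x,y,w,h=cv2.boundingRect(b[2])
  print([(T.T@(onz(c,u,.139)-s["eef_pos"])*1e3)[:2] for u in ((x+w/2,y),(x+w/2,y+h),(x,y+h*.7),(x+w,y+h*.7))])
cv2.imwrite("pics/crop4.png",c["img"][200:,180:480,::-1])
go([.5633,-.025,.113],1.428)
```

```text
t 11.13 pos [ 0.5648 -0.0246  0.1767] rot [ 3.141  -0.0001  1.4308] F [ 0.8 -0.5  0.5] w 0.0472 gf 0.0 q [-0.2   0.24  1.62  0.    1.28 -0.06]
1134.0 (322.69929453262785, 256.9382716049383) ((325.0, 269.5), (139.0, 28.0), 90.0)
[array([37.3711, -1.8324]), array([-35.9426,  -1.8206]), array([-12.3533,  -9.124 ]), array([-12.3456,   5.4751])]
873.0 (281.62886597938143, 250.62886597938143) ((282.0, 250.5), (35.0, 24.0), 90.0)
[array([ 21.3887, -22.4815]), array([  3.0903, -23.0185]), array([  8.6764, -28.9672]), array([  8.6825, -16.7419])]
822.0 (368.08029197080293, 250.58637469586375) ((368.0, 250.5), (35.0, 22.0), 90.0)
[array([21.4086, 18.8207]), array([ 3.1118, 19.3635]), array([ 8.6977, 13.5747]), array([ 8.7033, 24.8205])]
t 11.13 pos [ 0.5648 -0.0246  0.1767] rot [ 3.141  -0.0001  1.4308] F [ 0.8 -0.5  0.5] w 0.0472 gf 0.0 q [-0.2   0.24  1.62  0.    1.28 -0.06]
tool shift cm [-0.06 -0.15  6.37] rows 1.5 turn 0.0028
```

View pics/crop4.png

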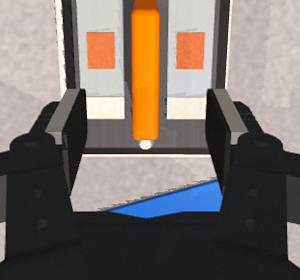

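The crop shows the bar centred between the fingers, about 1.8 mm to the left.

>>> carry_out(
  series=[-0.05, -0.17, 2, 0, -0.05, -0.17, 4, 0, -0.05, -0.17, 5.5, 0, -0.05, -0.17, 6.4, 0, -0.05, -0.17, 6.4, 0],
)

```text
time_s: 11.55
eef_pos: [0.5615, -0.0248, 0.1108]
tcp_rot: [-3.138, -0.0, 1.431]
wrist_force: [-0.0, -0.6, 0.0]
grip_width: 0.0471
grip_force: 0.0
```

>>> carry_out(
  series=[0, 0, 0, 0, 0, 0, 0, 0],
)

```text
time_s: 11.72
eef_pos: [0.5639, -0.0255, 0.1138]
tcp_rot: [3.139, 0.0, 1.43]
wrist_force: [-0.2, 0.9, -0.1]
grip_width: 0.047
grip_force: 0.0
```

>>> carry_out(
  series=[0, 0, 0, 0, 0, 0, 0, 0, 0, 0, 0, 0, 0, 0, 0, 0, 0, 0, 0, 0],
  fingers=-1,
  force=60,
)

```text
time_s: 12.13
eef_pos: [0.5636, -0.0257, 0.1135]
tcp_rot: [3.139, 0.0, 1.43]
wrist_force: [0.2, 0.9, 5.4]
grip_width: 0.0132
grip_force: 59.5
```

>>> carry_out(
  series=[0, 0, 0, 0, 0, 0, 0, 0],
)

```text
time_s: 12.3
eef_pos: [0.5635, -0.0257, 0.1135]
tcp_rot: [3.139, 0.0, 1.43]
wrist_force: [0.3, 0.0, 5.7]
grip_width: 0.0127
grip_force: 59.6
```

>>> carry_out(
  series=[0, 0, -0.2, 0, 0, 0, -0.4, 0, 0, 0, -0.7, 0, 0, 0, -1.0, 0, 0, 0, -1.3, 0],
)

```text
time_s: 12.72
eef_pos: [0.5617, -0.0254, 0.1246]
tcp_rot: [-3.139, -0.0, 1.43]
wrist_force: [0.3, -0.9, -4.9]
grip_width: 0.0128
grip_force: 58.7
```

>>> carry_out(
  series=[0, 0, -0.4, 0, 0, 0, -0.8, 0, 0, 0, -1.2, 0, 0, 0, -1.6, 0, 0, 0, -2.0, 0],
)

```text
time_s: 13.13
eef_pos: [0.5625, -0.0255, 0.1458]
tcp_rot: [-3.141, 0.0, 1.43]
wrist_force: [0.4, 0.8, -4.3]
grip_width: 0.0129
grip_force: 58.8
```

>>> carry_out(
  series=[0, 0, -0.5, 0, 0, 0, -1.0, 0, 0, 0, -1.6, 0, 0, 0, -2.3, 0, 0, 0, -3.0, 0],
)

```text
time_s: 13.55
eef_pos: [0.5626, -0.0255, 0.176]
tcp_rot: [3.142, 0.0, 1.43]
wrist_force: [-0.5, -0.5, -5.7]
grip_width: 0.0127
grip_force: 58.8
```

>>> carry_out(
  series=[0, 0, -0.7, 0, 0, 0, -1.2, 0, 0, 0, -1.5, 0, 0, 0, -1.5, 0],
)

```text
time_s: 13.88
eef_pos: [0.5633, -0.0257, 0.1915]
tcp_rot: [3.14, 0.0, 1.43]
wrist_force: [0.7, -0.5, -5.2]
grip_width: 0.0127
grip_force: 58.8
```

Run:
```python
from h import *
np.set_printoptions(precision=4,suppress=True)
c=cap("wrist","w9");s,T=st()
b=[b for b in blobs(mask(c,*ORG)) if b[0]>200]
for k in b[:5]: print(k[0],k[1],cv2.boundingRect(k[2]))
m=cap("top","t9")
B=blobs(mask(m,*BLU))[0];print("mat top",B[0],B[1],onz(m,B[1],.004))
go([.563,-.28,.19],1.428)
```

```text
t 13.93 pos [ 0.5629 -0.0256  0.1908] rot [3.1407 0.0001 1.4298] F [-0.7  0.4 -5.5] w 0.0128 gf 58.8 q [-0.2   0.22  1.61  0.    1.31 -0.06]
4740.0 (326.40400843881855, 288.5489451476793) (305, 221, 43, 198)
1640.0 (547.1018292682927, 30.265853658536585) (526, 0, 65, 55)
1583.0 (388.367656348705, 287.45799115603285) (369, 266, 38, 48)
1568.0 (263.0363520408163, 287.71875) (245, 266, 39, 48)
994.0 (11.210261569416499, 43.09255533199195) (0, 0, 32, 97)
mat top 4427.0 (476.2611249152925, 249.9202620284617) [ 0.5643 -0.2883  0.004 ]
t 13.98 pos [ 0.5625 -0.0255  0.1902] rot [-3.1414 -0.      1.4298] F [-0.4  0.7 -3.5] w 0.0127 gf 58.8 q [-0.2   0.22  1.62 -0.    1.31 -0.06]
tool shift cm [-25.19   3.63   0.02] rows 6.1 turn 0.0018
```

>>> carry_out(
  series=[-1.5, 0.2, 0, -0.02, -4, 0.6, 0, -0.06, -7, 1.1, 0, -0.11, -10, 1.5, 0, -0.16, -13, 2, 0, -0.2],
)

```text
time_s: 14.4
eef_pos: [0.5635, -0.1579, 0.1895]
tcp_rot: [-3.14, -0.001, 1.633]
wrist_force: [0.9, 0.7, -4.3]
grip_width: 0.0125
grip_force: 58.8
```

Run:
```python
from h import *
go([.565,-.2835,.19],1.752)
```

```text
t 14.4 pos [ 0.5635 -0.1579  0.1895] rot [-3.1402e+00 -7.0000e-04  1.6328e+00] F [ 0.9  0.7 -4.3] w 0.0125 gf 58.8 q [-0.42  0.27  1.56 -0.    1.32 -0.48]
tool shift cm [-12.55  -0.63  -0.06] rows 3.0 turn -0.1192
```

>>> carry_out(
  series=[-3, -0.1, 0, -0.04, -6, -0.3, 0, -0.08, -9, -0.45, 0, -0.119, -11.5, -0.6, 0, -0.119, -12.5, -0.6, 0, -0.119],
)

```text
time_s: 14.82
eef_pos: [0.5647, -0.2861, 0.1894]
tcp_rot: [-3.14, 0.001, 1.746]
wrist_force: [0.5, -0.4, -3.7]
grip_width: 0.013
grip_force: 58.8
```

>>> carry_out(
  series=[0, 0, 2, 0, 0, 0, 5, 0, 0, 0, 8, 0, 0, 0, 10.5, 0, 0, 0, 12, 0],
)

```text
time_s: 15.23
eef_pos: [0.5629, -0.2799, 0.0656]
tcp_rot: [-3.136, -0.006, 1.749]
wrist_force: [-0.6, 0.9, -4.8]
grip_width: 0.0131
grip_force: 58.7
```

>>> carry_out(
  series=[0, 0, 0, 0, 0, 0, 0, 0],
)

```text
time_s: 15.4
eef_pos: [0.5645, -0.281, 0.0686]
tcp_rot: [-3.139, -0.003, 1.749]
wrist_force: [-0.3, -0.6, -4.5]
grip_width: 0.0133
grip_force: 59.0
```

Run:
```python
from h import *
go([.565,-.2835,.027],1.752)
np.set_printoptions(precision=4,suppress=True)
for n in("top","side"):
    m=cap(n,n+"10"); 
    for b in blobs(mask(m,*ORG))[:6]: print(n,b[0],b[1],onz(m,b[1],.115))
cv2.imwrite("pics/x.png",np.hstack([pickle.load(open(f"pics/{n}10.pkl","rb"))["img"][150:350,370:570] for n in("top",)]+[pickle.load(open("pics/side10.pkl","rb"))["img"][100:300,300:500]])[:,:,::-1])
```

```text
t 15.4 pos [ 0.5645 -0.281   0.0686] rot [-3.1389e+00 -3.0000e-03  1.7491e+00] F [-0.3 -0.6 -4.5] w 0.0133 gf 59.0 q [-0.6   0.49  1.52  0.    1.13 -0.78]
tool shift cm [-0.27  0.02  4.16] rows 1.0 turn -0.0029
top 246.0 (173.5772357723577, 233.58536585365854) [0.5956 0.3785 0.115 ]
top 211.0 (246.24644549763033, 191.04265402843603) [0.6848 0.2258 0.115 ]
top 162.0 (292.9012345679012, 347.3641975308642) [0.3572 0.1281 0.115 ]
top 96.0 (478.34375, 246.66666666666666) [ 0.5601 -0.2599  0.115 ]
top 41.0 (476.8536585365854, 235.8048780487805) [ 0.583  -0.2578  0.115 ]
top 35.0 (189.42857142857142, 235.28571428571428) [0.5916 0.345  0.115 ]
side 377.0 (366.6498673740053, 366.7453580901857) [0.3291 0.1705 0.115 ]
side 328.0 (195.40243902439025, 278.530487804878) [0.6442 0.2683 0.115 ]
side 290.0 (148.3551724137931, 362.01724137931035) [0.5627 0.412  0.115 ]
side 128.0 (425.34375, 168.703125) [ 0.5535 -0.2416  0.115 ]
side 70.0 (136.7, 375.3) [0.5556 0.4367 0.115 ]
side 64.0 (165.21875, 360.40625) [0.5475 0.3915 0.115 ]
```

Run:
```python
from h import *
np.set_printoptions(precision=1,suppress=True)
c=cap("wrist","w11");s,T=st()
m=mask(c,(100,120,30),(130,255,255))
b=blobs(m,200)
for k in b[:4]:
    x=cv2.convexHull(k[2]); ap=cv2.approxPolyDP(x,6,True)[:,0]; print(k[0],[ (tuple(int(i) for i in p),(T.T@(onz(c,p,.004)-s["eef_pos"])*1e3)[:2]) for p in ap])
```

```text
t 15.55 pos [ 0.6 -0.3  0.1] rot [3.1 0.  1.7] F [ 0.6  0.5 -3.8] w 0.0129 gf 59.0 q [-0.6  0.5  1.5  0.   1.1 -0.8]
23564.0 [((187, 96), array([ 86.8, -72.5])), ((455, 98), array([86., 65.])), ((435, 330), array([-46.2,  64.8])), ((424, 350), array([-59.9,  59.1])), ((228, 349), array([-59.1, -61.3])), ((207, 337), array([-50.8, -73.5]))]
557.0 [((327, 176), array([46.2, -0.7])), ((339, 191), array([38.1,  5.9])), ((323, 201), array([32.5, -2.9])), ((312, 185), array([41.3, -8.9]))]
```

>>> carry_out(
  series=[-0.15, -0.15, 0.5, 0, -0.3, -0.25, 1.2, 0, -0.3, -0.25, 2.0, 0, -0.3, -0.25, 2.8, 0, -0.3, -0.25, 3.4, 0],
)

```text
time_s: 15.97
eef_pos: [0.5628, -0.2852, 0.0347]
tcp_rot: [-3.14, -0.001, 1.749]
wrist_force: [-1.3, -0.1, -4.3]
grip_width: 0.013
grip_force: 59.0
```

>>> carry_out(
  series=[0, 0, 0.1, 0, 0, 0, 0.2, 0, 0, 0, 0.3, 0, 0, 0, 0.4, 0, 0, 0, 0.4, 0],
)

```text
time_s: 16.38
eef_pos: [0.5638, -0.2857, 0.0325]
tcp_rot: [3.141, 0.0, 1.749]
wrist_force: [-0.3, 0.3, -4.1]
grip_width: 0.0128
grip_force: 58.9
```

>>> carry_out(
  series=[0, 0, 0.1, 0, 0, 0, 0.2, 0, 0, 0, 0.3, 0, 0, 0, 0.4, 0, 0, 0, 0.4, 0],
)

```text
time_s: 16.8
eef_pos: [0.5634, -0.2855, 0.028]
tcp_rot: [-3.141, -0.0, 1.749]
wrist_force: [0.4, -0.2, -5.1]
grip_width: 0.013
grip_force: 59.0
```

>>> carry_out(
  series=[0, 0, 0.05, 0, 0, 0, 0.1, 0, 0, 0, 0.15, 0, 0, 0, 0.2, 0, 0, 0, 0.2, 0],
)

```text
time_s: 17.22
eef_pos: [0.5635, -0.2855, 0.0261]
tcp_rot: [-3.141, -0.0, 1.749]
wrist_force: [-0.3, -0.3, -3.9]
grip_width: 0.0128
grip_force: 59.0
```

>>> carry_out(
  series=[0, 0, 0.04, 0, 0, 0, 0.08, 0, 0, 0, 0.12, 0, 0, 0, 0.12, 0],
)

```text
time_s: 17.55
eef_pos: [0.5635, -0.2856, 0.0255]
tcp_rot: [-3.141, -0.0, 1.749]
wrist_force: [-2.2, 0.5, -1.2]
grip_width: 0.013
grip_force: 59.4
```

>>> carry_out(
  series=[0, 0, 0.04, 0, 0, 0, 0.08, 0, 0, 0, 0.08, 0],
)

```text
time_s: 17.8
eef_pos: [0.5636, -0.2857, 0.0255]
tcp_rot: [-3.141, -0.0, 1.749]
wrist_force: [-3.5, 1.8, 5.5]
grip_width: 0.0125
grip_force: 60.4
```

>>> carry_out(
  series=[0, 0, 0, 0, 0, 0, 0, 0, 0, 0, 0, 0, 0, 0, 0, 0],
  fingers=0,
)

```text
time_s: 18.13
eef_pos: [0.5641, -0.286, 0.0245]
tcp_rot: [3.141, 0.001, 1.749]
wrist_force: [0.8, 0.2, 0.4]
grip_width: 0.0422
grip_force: 0.0
```

>>> carry_out(
  series=[0, 0, -1, 0, 0, 0, -3, 0, 0, 0, -6, 0, 0, 0, -10, 0, 0, 0, -14, 0],
)

```text
time_s: 18.55
eef_pos: [0.5628, -0.285, 0.1652]
tcp_rot: [-3.14, -0.002, 1.749]
wrist_force: [1.6, -0.6, -0.0]
grip_width: 0.0431
grip_force: 0.0
```

>>> carry_out(
  series=[-3, 0, -1, 0, -6, 0, -1, 0, -6, 0, -1, 0, -6, 0, -1, 0],
)

```text
time_s: 18.88
eef_pos: [0.5743, -0.3462, 0.1753]
tcp_rot: [3.14, 0.001, 1.747]
wrist_force: [0.5, 0.8, -0.3]
grip_width: 0.0429
grip_force: 0.0
```

Run:
```python
from h import *
np.set_printoptions(precision=2,suppress=True)
c=cap("wrist","w12");s,T=st()
f=lambda p,z:(T.T@(onz(c,p,z)-s["eef_pos"])*1e3)[:2]
m=mask(c,(100,120,30),(130,255,255));k=blobs(m,200)[0]
ap=cv2.approxPolyDP(cv2.convexHull(k[2]),6,True)[:,0];print("mat",[(tuple(map(int,p)),f(p,.004)) for p in ap])
h=cv2.drawContours(np.zeros_like(m),[cv2.convexHull(k[2])],-1,255,-1)
# plate = non-blue inside the mat
q=cv2.morphologyEx(cv2.erode(h,np.ones((5,5)))&~m,cv2.MORPH_OPEN,np.ones((5,5)))
for b in blobs(q,300)[:2]:
    ap=cv2.approxPolyDP(cv2.convexHull(b[2]),6,True)[:,0];print("plate",b[0],[(tuple(map(int,p)),f(p,.014)) for p in ap])
t=cap("top","t12")
for b in blobs(mask(t,*ORG))[:5]: print("org",b[0],b[1],rect(b)[2])
print("mat top",blobs(mask(t,*BLU))[0][1],"red",blobs(mask(t,*RED))[1][1],[b[1] for b in blobs(mask(t,*YEL))[:2]])
```

```text
t 18.93 pos [ 0.57 -0.34  0.17] rot [-3.14 -0.    1.75] F [-0.2  0.8 -0.5] w 0.0425 gf 0.0 q [-0.67  0.45  1.34  0.    1.35 -0.85]
mat [((234, 16), array([148.64, -67.23])), ((422, 19), array([146.7,  69.6])), ((407, 251), array([-30.02,  68.51])), ((245, 249), array([-28.12, -69.17]))]
plate 17520.0 [((383, 58), array([118.9 ,  40.81])), ((377, 219), array([-0.01, 40.63])), ((274, 219), array([  0.05, -42.27])), ((268, 58), array([118.9, -42.3]))]
org 221.0 (174.31221719457014, 233.70135746606334) 11.768288612365723
org 207.0 (482.22705314009664, 247.7487922705314) 78.69007110595703
org 177.0 (246.864406779661, 192.1129943502825) 48.366458892822266
org 164.0 (292.8414634146341, 347.3353658536585) 23.96249008178711
org 41.0 (478.6829268292683, 260.9024390243902) 90.0Traceback (most recent call last):
  File "<stdin>", line 14, in <module>
IndexError: list index out of range
```

The plate sits on the mat centre to about 1 mm and 1°, with the gripper clear. I'll check the pin and hand in.

Run:
```python
from h import *
from rig import manip
t=cap("top");s=cap("side")
for n,c in(("top",t),("side",s)):
    print(n,[(b[0],np.round(b[1],1),np.round(onz(c,b[1],.122),4)) for b in blobs(mask(c,(0,150,70),(4,255,255)))[:4]])
st();print(manip.close_job())
```

```text
top [(77.0, array([323.3, 240.7]), array([0.5758, 0.0633, 0.122 ]))]
side [(173.0, array([308.6, 239.1]), array([0.573 , 0.0683, 0.122 ]))]
t 19.08 pos [ 0.5738 -0.3434  0.1736] rot [-3.1406e+00 -1.6000e-03  1.7496e+00] F [-0.2  0.2  0.7] w 0.0425 gf 0.0 q [-0.67  0.45  1.35  0.    1.35 -0.85]
the job is handed in; nothing more can be done
None
```

The job is handed in at 19 s: the pin is home in the carriage and bed, and the plate was lowered and released flat on the blue mat, measured about 1 mm off centre and about 1° off the mat's long sides, with the jar, objective lens and slide box not touched.

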